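Bundle aluminium channel offcuts so that they interlock

TASK

Stack the four aluminium channels on the plywood board ready for taping, each the way up it already lies and all lying lengthwise along the black strips: one open-up channel on each of the two strips, then the open-down one centred across them, so that its two flanges drop into the two lower channels, and last the third open-up channel squarely on its back. Leave the red channel, the roll of tape and the tape measure where they are.

Things in the scene. Friction and masses are not known exactly. Their poses are not given: they have to be found in the camera images.
- channel_1: Bare silver-grey aluminium U-channel offcut, 90 mm long (x), 64 mm wide over the flanges (y), 32 mm high, walls 3 mm, 58 mm between the flanges, 0.09 kg. Lies OPEN-UP: flat web below, the two flanges stand up. Origin: centre of the underside of its web, z up. One of three identical open-up ones.
- channel_2: Bare silver-grey aluminium U-channel offcut, 90 mm long (x), 64 mm wide over the flanges (y), 32 mm high, walls 3 mm, 58 mm between the flanges, 0.09 kg. Lies OPEN-UP: flat web below, the two flanges stand up. Origin: centre of the underside of its web, z up. One of three identical open-up ones.
- channel_3: Bare silver-grey aluminium U-channel offcut, 90 mm long (x), 64 mm wide over the flanges (y), 32 mm high, walls 3 mm, 58 mm between the flanges, 0.09 kg. Lies OPEN-UP: flat web below, the two flanges stand up. Origin: centre of the underside of its web, z up. One of three identical open-up ones.
- channel_4: Bare silver-grey aluminium U-channel offcut, 90 mm long (x), 64 mm wide over the flanges (y), 32 mm high, walls 3 mm, 58 mm between the flanges, 0.09 kg. The only aluminium one lying OPEN-DOWN: on its flange edges, flat web on top. Origin: centre of its footprint in the plane of the flange edges, z up. Seated, it rests on the lower webs, 17 mm above the bench, its back at 49 mm.
- red_channel: Red painted U-channel offcut, 90 mm long (x), 64 mm wide over the flanges (y), 32 mm high, walls 3 mm, 58 mm between the flanges, 0.09 kg. Lies open-down. Does not belong to the job: leave it where it is. Origin: centre of its footprint, z up.
- board: Plywood board fixed to the bench, 120 (x) x 230 (y) x 12 mm, with two black rubber strips on top, each the footprint of a channel: 90 mm along x, 64 mm along y, 2 mm thick, tops 14 mm above the bench, centres at y = +49 and -49 mm, 34 mm free between them. Origin: centre of its underside, z up. Stacked channels lie along its x, either way round.
- tape_roll: Roll of pale masking tape lying flat, 102 mm diameter, 25 mm high; a bystander, leave it. Origin: centre of its underside.
- tape_measure: Yellow tape measure standing upright, 34 x 82 x 64 mm; a bystander, leave it. Origin: centre of its underside.

How it is judged:
By the outcome, as a careful person would: the job done as asked, in the order asked, and still so for the second after the job is handed in, with the robot touching nothing.
It also fails if it takes over 122 s, if anything falls off the work surface, if the arm or the gripper's body presses on something with over 40 N, if the wrist force passes 120 N, or if a joint passes its speed limit or range.

ROBOT

A 6-joint arm with a two-finger parallel gripper is mounted at the origin on a cart in front of the work surface, level with it; the furniture and walls round the work are solid. World frame = base frame: x ahead of the robot, y to its left, z up, the work surface at z = 0. Lengths are in mm, angles in degrees, forces in N, time in s.
With the tool pointing down it reaches from about 300 to 850 mm from the base axis. Payload 4.2 kg.
Tool frame: the origin (TCP) lies midway between the tips of the shut fingers; the grasp point (between the pads) lies 19 mm behind it; z points along the fingers, y is the direction in which the jaws open and shut (so a half turn about z gives the same grasp; the last joint's range is limited). The gripper opens to 91 mm and grips with 3 to 60 N. Pads are 32 mm wide; open, the fingers measure 118 mm over their backs; the gripper's body (76 mm by 178 mm) begins 60 mm behind the grasp point.
Start: joints at [-70.646, 18.312, 89.639, -0, 72.044, -1.146], TCP at [201.378, -538.602, 191.176] pointing down, gripper open.
Joint ranges: [-177.97, 177.97], [-48.28, 115.42], [12.27, 149.76], [-77.06, 257.06], [2.81, 150.46], [-146.56, 146.56]. Speed limits (degrees/s): [147.25, 147.25, 180, 180, 180, 180].

INTERFACE

Orientations are given as [roll, pitch, yaw] about the fixed x, y, z axes, in that order (R = Rz(yaw) Ry(pitch) Rx(roll)).
In Python, from workcell import env gives the robot as it stands.
- The arm moves only by the shell command python3 -m jog 'ROWS' [FORCE]. ROWS is JSON, a list of rows, each an object of numbers: "dx", "dy", "dz": the shift along the world's x, y, z in m; "wx", "wy", "wz": the turn, a rotation vector about the world's x, y, z in rad; "grip": the gripper's target within -1 to 1 (shut at 1, half-way at 0, fully open at -1). In form: [{"dx": .., "dy": .., "dz": .., "wx": .., "wy": .., "wz": .., "grip": ..}, ...]. A call has 1 to 10 rows; each row shifts and turns the commanded pose from where the row before left it; what a row does not reach is not made up. A row lasts 1/10 s, in which the tool goes at most 50 mm and 8.59 degrees, less where a joint would pass 70% of its speed; a pose out of reach is approached as far as the arm can. A call with a gripper value outside its range is refused whole. The fingers move at their own pace and stop on an object; FORCE is the grip in N (left out, the last holds). Time passes only in rows, so rows that do not move let the fingers close. It gives the time, the measured TCP pose, the force and the opening at its end, in the units of the state.
- env.state(): the state, without advancing time (a new reading comes with each control period).
- env.grab_frame(name): name is "side" or "top"; returns the picture (480x640x3 uint8, red, green, blue); there is no depth.
- env.get_calibration(name): a dict with "fx", "fy", "cx", "cy" (pixels), "R" (3x3) and "t" (3): a world point X has camera coordinates R X + t. Camera axes: x right, y down, z forward; pixel columns grow to the right and rows downward; lengths in mm; the calibration is good to about 2 mm. A picture is of the moment at which its call begins. get_calibration takes no time and is no camera call.
- env.job_done(): hands the job in, once; it reports no verdict.
The state is a dict: "time_s": time; "qpos": joint angles; "qvel": joint speeds; "effort": joint torques, N m; "ee_pos": TCP position; "ee_rot": TCP orientation; "force": force on the tool from outside, world axes, zero at the start; "torque": the same for the moment, N m; "gripper_width": finger opening in mm.
Only numpy, scipy, OpenCV 4.12 (cv2) and the standard library are available. Lean on these libraries where they do the work, as an engineer would, in place of code of your own. Each camera call takes 0.05 s, during which the arm holds its last target. There are 200 camera calls.

## Working session

There is one attempt and no reset: what is moved stays moved. The work goes in short steps, Python scripts to look and compute and a shell command to move; the robot and the scene stay as the last step left them, time stands still between calls to the robot, and variables do not carry over. Pictures are saved under pics/ and viewed, about 12 in all and at most 16, crops included, and the job is handed in when it is done.

```bash
mkdir -p pics; ls
python3 - <<'E'
from workcell import env
import cv2
for n in("top","side"):
    cv2.imwrite(f"pics/{n}0.png",env.grab_frame(n)[:,:,::-1])
    c=env.get_calibration(n);print(n,c)
print(env.state())
E
```

```text
pics
top {'fx': 573.2387120696718, 'fy': 573.2387120696718, 'cx': 315.0011184111794, 'cy': 231.68168101726084, 'R': array([[ 0.06423188, -0.9979233 ,  0.00483345],
       [-0.97617277, -0.06383641, -0.20739249],
       [ 0.20727035,  0.00860293, -0.97824587]]), 't': array([ -26.69984776,  566.81947276, 1232.70808118])}
side {'fx': 611.4155935305655, 'fy': 611.4155935305655, 'cx': 326.8656211191648, 'cy': 240.27186739091846, 'R': array([[-0.95740919, -0.28857573, -0.00957505],
       [-0.15334534,  0.5362938 , -0.82998444],
       [ 0.2446484 , -0.79316644, -0.55770436]]), 't': array([ 535.217676  ,  123.81230517, 1459.15676008])}
{'time_s': 0.1, 'qpos': array([-7.06459225e+01,  1.83447221e+01,  8.96991419e+01, -2.09058154e-03,
        7.20445447e+01, -1.14485496e+00]), 'qvel': array([ 0.02131921, -0.12886994, -0.07163051, -0.01425253, -0.04649647,
        0.02226682]), 'effort': array([-3.13320697e-04, -4.13333809e+01, -2.32510650e+01,  7.28871161e-02,
        4.22409677e-02, -6.46351418e-05]), 'ee_pos': array([ 201.19489746, -538.1255944 ,  190.43888842]), 'ee_rot': array([-1.79911569e+02,  2.20948252e-04,  2.04995787e+01]), 'force': array([ 0.30109902, -0.02901423, -0.18756086]), 'torque': array([-0.02074425,  0.01597152, -0.03607411]), 'gripper_width': 91.37441712443031}
```

View pics/top0.png

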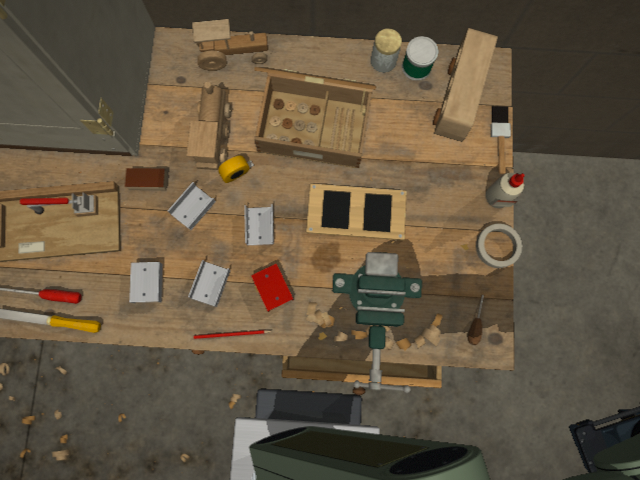

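View pics/side0.png

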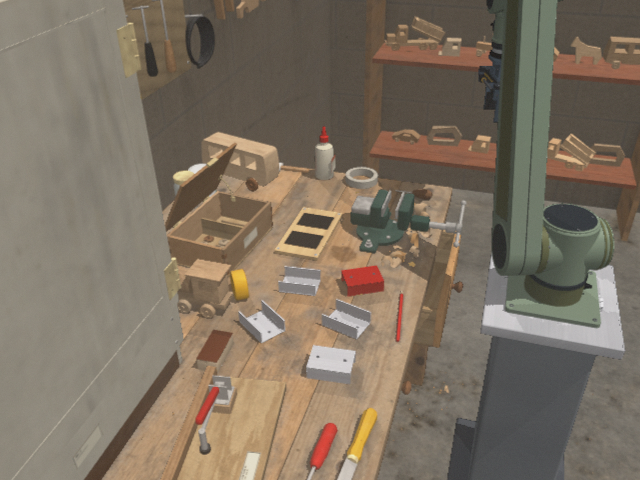

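Run:
```python
import cv2
a=cv2.imread("pics/top0.png")
cv2.imwrite("pics/c1.png",cv2.resize(a[170:310,120:300],None,fx=4.4,fy=4.2,interpolation=cv2.INTER_CUBIC)) if 0 else cv2.imwrite("pics/c1.png",cv2.resize(a[170:310,120:300],None,fx=4,fy=4,interpolation=cv2.INTER_CUBIC))
cv2.imwrite("pics/c2.png",cv2.resize(a[175:245,300:412],None,fx=7,fy=7,interpolation=cv2.INTER_CUBIC))
```

```text
(no output)
```

View pics/c1.png

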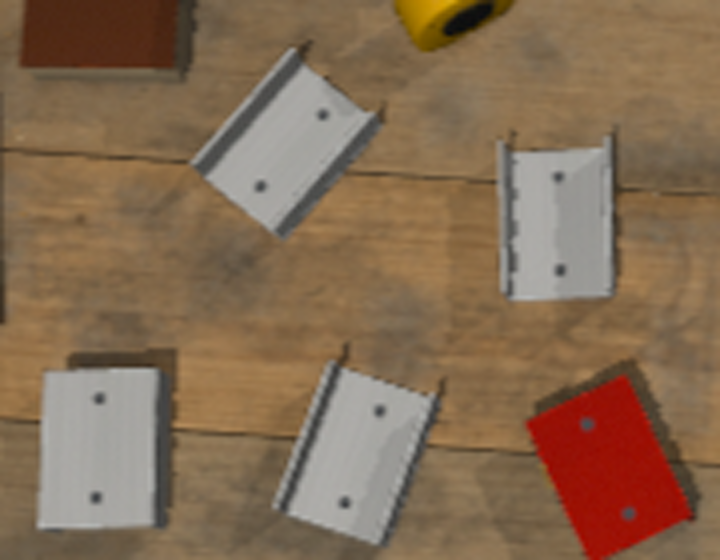

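View pics/c2.png

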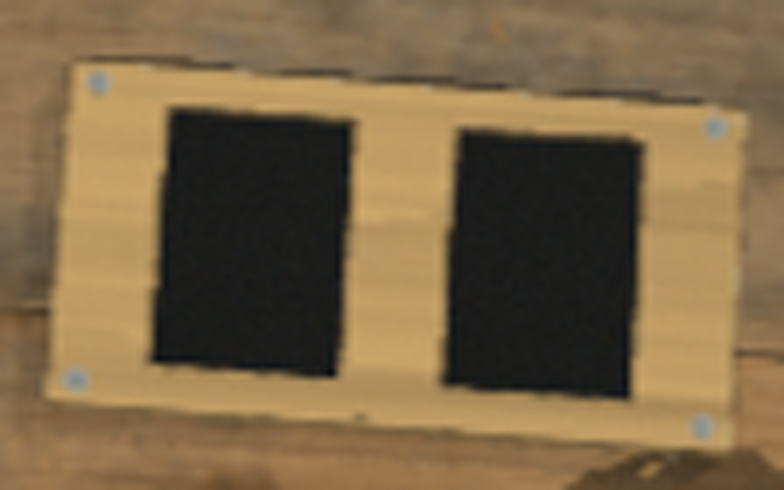

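```bash
cat > h.py <<'E'
import numpy as np
from workcell import env
def unproj(n,uv,z):
    c=env.get_calibration(n);R=np.array(c["R"]);t=np.array(c["t"])
    d=R.T@np.array([(uv[0]-c["cx"])/c["fx"],(uv[1]-c["cy"])/c["fy"],1]);o=-R.T@t
    return o+d*(z-o[2])/d[2]
def proj(n,X):
    c=env.get_calibration(n);p=np.array(c["R"])@np.array(X)+np.array(c["t"])
    return np.array([c["fx"]*p[0]/p[2]+c["cx"],c["fy"]*p[1]/p[2]+c["cy"]])
E
python3 - <<'E'
from h import *
def c1(p): return (np.array(p)+.5)/4-.5+[120,170]
def c2(p): return (np.array(p)+.5)/7-.5+[300,175]
np.set_printoptions(precision=1,suppress=True)
def yaw(v): return np.degrees(np.arctan2(v[1],v[0]))
for n,h,L,Rr,zh,zr in [("A",[(323,115),(261,187)],[(293,48),(192,162)],[(380,117),(281,235)],3,0),("B",[(558,177),(560,270)],[(498,142),(506,300)],[(615,135),(614,296)],3,0),
 ("C",[(379,411),(344,503)],[(333,360),(275,508)],[(440,395),(384,543)],3,0),("D",[(99,398),(96,498)],[(44,368),(38,527)],[(159,366),(155,527)],32,32),("red",[(587,424),(629,513)],[(528,425),(590,558)],[(628,377),(693,514)],32,32)]:
    H=[unproj("top",c1(p),zh) for p in h]
    Lw=[unproj("top",c1(p),32) for p in L]; Rw=[unproj("top",c1(p),zr) for p in Rr]
    print(n,"holes mid",(H[0]+H[1])/2,"sep",np.linalg.norm(H[0]-H[1]),"yaw",yaw(H[0]-H[1]))
    print("  L",yaw(Lw[0]-Lw[1]),np.linalg.norm(Lw[0]-Lw[1]),"R",yaw(Rw[0]-Rw[1]),np.linalg.norm(Rw[0]-Rw[1]),"mid",sum(Lw+Rw)/4, "w",np.linalg.norm((sum(Lw)-sum(Rw))[:2]/2))
C=[]
for s in ([(170,108),(354,120),(336,377),(152,362)],[(458,128),(643,141),(630,398),(443,384)]):
    P=np.array([unproj("top",c2(p),14) for p in s]);C.append(P.mean(0));print(P.mean(0),yaw(P[0]-P[3]),yaw(P[1]-P[2]),np.linalg.norm(P[0]-P[3]),np.linalg.norm(P[0]-P[1]))
print("board",(C[0]+C[1])/2,yaw(C[0]-C[1])-90,np.linalg.norm(C[0]-C[1]))
P=np.array([unproj("top",c2(p),12) for p in [(98,82),(715,127),(703,426),(76,379)]]);print("screws",P.mean(0),yaw(P[0]-P[3]),yaw(P[0]-P[1])-90)
E
```

```text
A holes mid [619.3 304.2   3. ] sep 56.1943240937821 yaw -34.58839076535416
  L -35.139510786473515 88.4482448808189 R -34.02162250363126 91.17322086440844 mid [622.2 304.7  16. ] w 58.13616767715311
B holes mid [585.8 142.5   3. ] sep 56.24500324110804 yaw 6.036183213134105
  L 7.95200588635181 93.67030168291328 R 4.200993502461504 97.6766756687137 mid [586.3 141.4  16. ] w 63.510773853923894
C holes mid [440.7 244.5   3. ] sep 56.26529066299002 yaw -15.146199002504959
  L -15.420493415611897 89.03625217332733 R -15.298200715455089 90.6161013639846 mid [442.4 244.   16. ] w 58.94342734479347
D holes mid [433.1 388.2  32. ] sep 56.691726655882334 yaw 5.511760113837189
  L 5.363202892745014 90.1330742781936 R 5.4981564573976875 91.31231106021673 mid [433.9 387.5  32. ] w 65.36672208198564
red holes mid [440.1  99.9  32. ] sep 55.92372730481654 yaw 29.635088165741248
  L 29.616840030863123 83.2063353998877 R 29.489753113674073 86.34800297019169 mid [440.4  98.9  32. ] w 62.50999496625933
[634.7 -34.7  14. ] -0.40461111799663396 -0.9044560543626671 88.39279118653974 62.454686071719664
[ 633.9 -132.6   14. ] -0.5842482364330779 -0.6919508966967464 88.94222997963952 62.7221193812881
board [634.3 -83.7  14. ] -0.5097891015814184 97.90149054134189
screws [634.5 -83.7  12. ] -0.36256721826574584 -0.5717858321096685
```

```bash
python3 - <<'E'
from h import *
np.set_printoptions(precision=0,suppress=True)
print("cabinet corner side",unproj("side",(180,352),0),"top",unproj("top",(137,155),0))
# vise height: jaw block px top (381,262), side (375,200): triangulate
def ray(n,uv):
    a=unproj(n,uv,0);b=unproj(n,uv,300);return a,(b-a)/300
a,d=ray("top",(400,255));b,e=ray("side",(355,196))
s=np.linalg.lstsq(np.c_[d,-e],b-a,rcond=None)[0];print("vise",a+d*s[0],b+e*s[1])
E
python3 -m jog '[{"dx":0.012,"dy":0.039,"dz":0.01,"wz":0.126,"grip":-1},{"dx":0.012,"dy":0.039,"dz":0.01,"wz":0.126,"grip":-1},{"dx":0.012,"dy":0.039,"dz":0.01,"wz":0.126,"grip":-1},{"dx":0.012,"dy":0.039,"dz":0.01,"wz":0.126,"grip":-1},{"dx":0.012,"dy":0.039,"dz":0.01,"wz":0.126,"grip":-1},{"dx":0.012,"dy":0.039,"dz":0.01,"wz":0.126,"grip":-1}]'
```

```text
cabinet corner side [757. 430.   0.] top [742. 454.   0.]
vise [ 523. -180.   81.] [ 531. -179.   83.]invalid input
```

```bash
python3 -m jog '[{"dx":0.012,"dy":0.039,"dz":0.01,"wx":0,"wy":0,"wz":0.126,"grip":-1},{"dx":0.012,"dy":0.039,"dz":0.01,"wx":0,"wy":0,"wz":0.126,"grip":-1},{"dx":0.012,"dy":0.039,"dz":0.01,"wx":0,"wy":0,"wz":0.126,"grip":-1},{"dx":0.012,"dy":0.039,"dz":0.01,"wx":0,"wy":0,"wz":0.126,"grip":-1},{"dx":0.012,"dy":0.039,"dz":0.01,"wx":0,"wy":0,"wz":0.126,"grip":-1},{"dx":0.012,"dy":0.039,"dz":0.01,"wx":0,"wy":0,"wz":0.126,"grip":-1}]'
```

```text
time_s: 0.7
ee_pos: [273.4, -302.8, 251.2]
ee_rot: [-180.0, -0.0, 64.1]
force: [1.3, 0.2, -0.0]
gripper_width: 91.1
```

```bash
python3 -m jog '[{"dx":0.012,"dy":0.039,"dz":0,"wx":0,"wy":0,"wz":0.126,"grip":-1},{"dx":0.012,"dy":0.039,"dz":0,"wx":0,"wy":0,"wz":0.126,"grip":-1},{"dx":0.012,"dy":0.039,"dz":0,"wx":0,"wy":0,"wz":0.126,"grip":-1},{"dx":0.012,"dy":0.039,"dz":0,"wx":0,"wy":0,"wz":0.126,"grip":-1},{"dx":0.012,"dy":0.039,"dz":0,"wx":0,"wy":0,"wz":0.126,"grip":-1},{"dx":0.012,"dy":0.039,"dz":0,"wx":0,"wy":0,"wz":0.126,"grip":-1},{"dx":0.012,"dy":0.039,"dz":0,"wx":0,"wy":0,"wz":0.126,"grip":-1},{"dx":0.012,"dy":0.039,"dz":0,"wx":0,"wy":0,"wz":0.126,"grip":-1},{"dx":0.012,"dy":0.039,"dz":-0.01,"wx":0,"wy":0,"wz":0.126,"grip":-1},{"dx":0.012,"dy":0.039,"dz":-0.02,"wx":0,"wy":0,"wz":0.126,"grip":-1}]'
```

```text
time_s: 1.7
ee_pos: [394.5, 87.3, 221.9]
ee_rot: [179.8, 0.1, 136.3]
force: [1.8, -0.1, 0.7]
gripper_width: 91.0
```

```bash
python3 -m jog '[{"dx":0.0116,"dy":0.0393,"dz":-0.02,"wx":0,"wy":0,"wz":0.124,"grip":-1},{"dx":0.0116,"dy":0.0393,"dz":-0.02,"wx":0,"wy":0,"wz":0.124,"grip":-1},{"dx":0.0116,"dy":0.0393,"dz":-0.02,"wx":0,"wy":0,"wz":0.124,"grip":-1},{"dx":0.0116,"dy":0.0393,"dz":-0.02,"wx":0,"wy":0,"wz":0.124,"grip":-1},{"dx":0,"dy":0,"dz":-0.04,"wx":0,"wy":0,"wz":0,"grip":-1},{"dx":0,"dy":0,"dz":-0.04,"wx":0,"wy":0,"wz":0,"grip":-1},{"dx":0,"dy":0,"dz":0,"wx":0,"wy":0,"wz":0,"grip":-1}]'
python3 - <<'E'
from h import *
import cv2
a=env.grab_frame("side");cv2.imwrite("pics/s1.png",cv2.resize(a[220:400,220:440,::-1],None,fx=3,fy=3,interpolation=cv2.INTER_CUBIC))
E
```

```text
time_s: 2.4
ee_pos: [435.5, 240.7, 56.4]
ee_rot: [-179.5, -0.5, 164.5]
force: [0.3, -0.4, 1.4]
gripper_width: 91.2
```

View pics/s1.png

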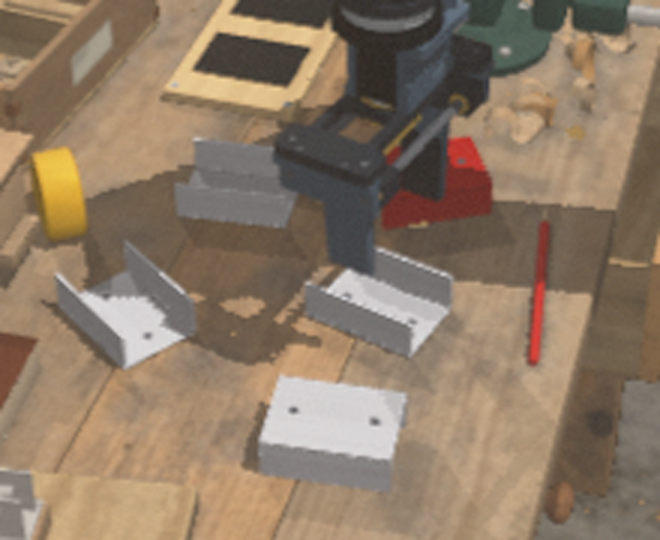

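Run:
```python
from h import *
s=env.state();print(s["ee_pos"],s["ee_rot"])
p=s["ee_pos"];y=np.radians(s["ee_rot"][2]);j=np.array([-np.sin(y),np.cos(y),0])
for k in(-45,45): print(((proj("side",p+k*j)-[220,220])*3).round())
for k in(-32,32): print(((proj("side",np.array([440.7,244.5,32])+k*j)-[220,220])*3).round())
```

```text
[437.76629259 241.6809245   59.27848255] [-179.75170275   -0.27026242  164.44054907]
[351. 283.]
[414. 215.]
[355. 303.]
[400. 255.]
```

```bash
python3 -m jog '[{"dx":0.003,"dy":0.0025,"dz":0,"wx":0,"wy":0,"wz":0.005,"grip":-1},{"dx":0,"dy":0,"dz":0,"wx":0,"wy":0,"wz":0,"grip":-1},{"dx":0,"dy":0,"dz":-0.025,"wx":0,"wy":0,"wz":0,"grip":-1},{"dx":0,"dy":0,"dz":-0.015,"wx":0,"wy":0,"wz":0,"grip":-1},{"dx":0,"dy":0,"dz":-0.01,"wx":0,"wy":0,"wz":0,"grip":-1},{"dx":0,"dy":0,"dz":0,"wx":0,"wy":0,"wz":0,"grip":-1},{"dx":0,"dy":0,"dz":0,"wx":0,"wy":0,"wz":0,"grip":-1}]'
```

```text
time_s: 3.15
ee_pos: [443.6, 245.5, 12.2]
ee_rot: [179.9, 0.1, 164.7]
force: [1.2, -0.1, 0.1]
gripper_width: 91.2
```

```bash
python3 -m jog '[{"dx":-0.0025,"dy":-0.001,"dz":-0.006,"wx":0,"wy":0,"wz":0,"grip":-1},{"dx":0,"dy":0,"dz":0,"wx":0,"wy":0,"wz":0,"grip":-1},{"dx":0,"dy":0,"dz":0,"wx":0,"wy":0,"wz":0,"grip":-1},{"dx":0,"dy":0,"dz":0,"wx":0,"wy":0,"wz":0,"grip":0.5},{"dx":0,"dy":0,"dz":0,"wx":0,"wy":0,"wz":0,"grip":0.5},{"dx":0,"dy":0,"dz":0,"wx":0,"wy":0,"wz":0,"grip":0.5},{"dx":0,"dy":0,"dz":0,"wx":0,"wy":0,"wz":0,"grip":0.5},{"dx":0,"dy":0,"dz":0,"wx":0,"wy":0,"wz":0,"grip":0.5}]' 20
```

```text
time_s: 3.95
ee_pos: [440.3, 244.1, 5.2]
ee_rot: [180.0, 0.0, 164.7]
force: [-0.0, 0.2, 0.4]
gripper_width: 63.3
```

```bash
python3 -m jog '[{"dx":0,"dy":0,"dz":0.03,"wx":0,"wy":0,"wz":0,"grip":0.5},{"dx":0,"dy":0,"dz":0.04,"wx":0,"wy":0,"wz":0,"grip":0.5},{"dx":0.01,"dy":-0.02,"dz":0.03,"wx":0,"wy":0,"wz":0.03,"grip":0.5},{"dx":0.02,"dy":-0.038,"dz":0,"wx":0,"wy":0,"wz":0.03,"grip":0.5},{"dx":0.02,"dy":-0.038,"dz":0,"wx":0,"wy":0,"wz":0.03,"grip":0.5},{"dx":0.02,"dy":-0.038,"dz":0,"wx":0,"wy":0,"wz":0.03,"grip":0.5},{"dx":0.02,"dy":-0.038,"dz":0,"wx":0,"wy":0,"wz":0.03,"grip":0.5},{"dx":0.02,"dy":-0.038,"dz":0,"wx":0,"wy":0,"wz":0.03,"grip":0.5},{"dx":0.02,"dy":-0.038,"dz":0,"wx":0,"wy":0,"wz":0.03,"grip":0.5},{"dx":0.02,"dy":-0.038,"dz":0,"wx":0,"wy":0,"wz":0.03,"grip":0.5}]'
python3 -m jog '[{"dx":0.02,"dy":-0.038,"dz":0,"wx":0,"wy":0,"wz":0.018,"grip":0.5},{"dx":0.02,"dy":-0.038,"dz":0,"wx":0,"wy":0,"wz":0,"grip":0.5},{"dx":0.004,"dy":-0.0145,"dz":0,"wx":0,"wy":0,"wz":0,"grip":0.5},{"dx":0,"dy":0,"dz":0,"wx":0,"wy":0,"wz":0,"grip":0.5},{"dx":0,"dy":0,"dz":0,"wx":0,"wy":0,"wz":0,"grip":0.5},{"dx":0,"dy":0,"dz":0,"wx":0,"wy":0,"wz":0,"grip":0.5}]'
```

```text
time_s: 4.95
ee_pos: [590.6, -43.6, 104.9]
ee_rot: [180.0, -0.0, 178.5]
force: [0.8, -0.5, -0.2]
gripper_width: 63.5
time_s: 5.55
ee_pos: [633.4, -130.7, 105.1]
ee_rot: [179.9, -0.1, 179.6]
force: [1.1, -0.5, -1.0]
gripper_width: 63.7
```

```bash
python3 -m jog '[{"dx":0,"dy":-0.002,"dz":-0.03,"wx":0,"wy":0,"wz":0,"grip":0.5},{"dx":0,"dy":0,"dz":-0.03,"wx":0,"wy":0,"wz":0,"grip":0.5},{"dx":0,"dy":0,"dz":-0.016,"wx":0,"wy":0,"wz":0,"grip":0.5},{"dx":0,"dy":0,"dz":0,"wx":0,"wy":0,"wz":0,"grip":0.5},{"dx":0,"dy":0,"dz":0,"wx":0,"wy":0,"wz":0,"grip":0.5},{"dx":0,"dy":0,"dz":0,"wx":0,"wy":0,"wz":0,"grip":0.5}]'
```

```text
time_s: 6.15
ee_pos: [635.3, -134.0, 30.9]
ee_rot: [-180.0, 0.2, 179.5]
force: [-0.3, 0.3, -0.4]
gripper_width: 63.7
```

```bash
python3 -m jog '[{"dx":0,"dy":0.001,"dz":0,"wx":0,"wy":0,"wz":0,"grip":0.5},{"dx":0,"dy":0,"dz":-0.005,"wx":0,"wy":0,"wz":0,"grip":0.5},{"dx":0,"dy":0,"dz":-0.004,"wx":0,"wy":0,"wz":0,"grip":0.5},{"dx":0,"dy":0,"dz":0,"wx":0,"wy":0,"wz":0,"grip":0.5},{"dx":0,"dy":0,"dz":0,"wx":0,"wy":0,"wz":0,"grip":0.5},{"dx":0,"dy":0,"dz":0,"wx":0,"wy":0,"wz":0,"grip":0.5}]'
```

```text
time_s: 6.75
ee_pos: [634.3, -133.5, 20.2]
ee_rot: [180.0, 0.0, 179.5]
force: [0.1, -0.7, -1.6]
gripper_width: 63.6
```

```bash
python3 -m jog '[{"dx":0,"dy":0.0007,"dz":-0.0005,"wx":0,"wy":0,"wz":0,"grip":0.5},{"dx":0,"dy":0,"dz":-0.0008,"wx":0,"wy":0,"wz":0,"grip":0.5},{"dx":0,"dy":0,"dz":0,"wx":0,"wy":0,"wz":0,"grip":0.5},{"dx":0,"dy":0,"dz":0,"wx":0,"wy":0,"wz":0,"grip":0.5}]'
```

```text
time_s: 7.15
ee_pos: [634.4, -132.6, 19.2]
ee_rot: [180.0, 0.0, 179.5]
force: [-1.0, -0.4, 2.3]
gripper_width: 63.9
```

```bash
python3 -m jog '[{"dx":0,"dy":0,"dz":0,"wx":0,"wy":0,"wz":0,"grip":-0.7},{"dx":0,"dy":0,"dz":0,"wx":0,"wy":0,"wz":0,"grip":-0.7},{"dx":0,"dy":0,"dz":0,"wx":0,"wy":0,"wz":0,"grip":-0.7},{"dx":0,"dy":0,"dz":0.02,"wx":0,"wy":0,"wz":0,"grip":-0.7},{"dx":0,"dy":0,"dz":0.04,"wx":0,"wy":0,"wz":0,"grip":-0.7},{"dx":0,"dy":0.02,"dz":0.02,"wx":0,"wy":0,"wz":0,"grip":-1},{"dx":-0.008,"dy":0.043,"dz":0,"wx":0,"wy":0,"wz":0.02,"grip":-1},{"dx":-0.008,"dy":0.043,"dz":0,"wx":0,"wy":0,"wz":0.02,"grip":-1},{"dx":-0.008,"dy":0.043,"dz":0,"wx":0,"wy":0,"wz":0.02,"grip":-1},{"dx":-0.008,"dy":0.043,"dz":0,"wx":0,"wy":0,"wz":0.02,"grip":-1}]'
python3 -m jog '[{"dx":-0.008,"dy":0.043,"dz":0,"wx":0,"wy":0,"wz":0.02,"grip":-1},{"dx":-0.008,"dy":0.040,"dz":0,"wx":0,"wy":0,"wz":0.013,"grip":-1},{"dx":0,"dy":0,"dz":-0.02,"wx":0,"wy":0,"wz":0,"grip":-1},{"dx":0,"dy":0,"dz":-0.02,"wx":0,"wy":0,"wz":0,"grip":-1},{"dx":0,"dy":0,"dz":0,"wx":0,"wy":0,"wz":0,"grip":-1},{"dx":0,"dy":0,"dz":0,"wx":0,"wy":0,"wz":0,"grip":-1},{"dx":0,"dy":0,"dz":0,"wx":0,"wy":0,"wz":0,"grip":-1},{"dx":0,"dy":0,"dz":0,"wx":0,"wy":0,"wz":0,"grip":-1}]'
```

```text
time_s: 8.15
ee_pos: [601.8, 60.7, 98.9]
ee_rot: [180.0, 0.0, -175.9]
force: [0.5, 1.1, 0.5]
gripper_width: 91.3
time_s: 8.95
ee_pos: [587.1, 142.1, 60.0]
ee_rot: [180.0, 0.1, -174.1]
force: [-0.2, -0.1, -1.0]
gripper_width: 91.1
```

```bash
python3 -m jog '[{"dx":-0.001,"dy":0.0005,"dz":-0.025,"wx":0,"wy":0,"wz":0,"grip":-1},{"dx":0,"dy":0,"dz":-0.02,"wx":0,"wy":0,"wz":0,"grip":-1},{"dx":0,"dy":0,"dz":-0.009,"wx":0,"wy":0,"wz":0,"grip":-1},{"dx":0,"dy":0,"dz":0,"wx":0,"wy":0,"wz":0,"grip":-1},{"dx":0,"dy":0,"dz":0,"wx":0,"wy":0,"wz":0,"grip":-1},{"dx":0,"dy":0,"dz":0,"wx":0,"wy":0,"wz":0,"grip":-1}]'
python3 - <<'E'
from h import *
import cv2
a=env.grab_frame("top");cv2.imwrite("pics/t2.png",cv2.resize(a[175:255,300:412,::-1],None,fx=7,fy=7,interpolation=cv2.INTER_CUBIC))
E
```

```text
time_s: 9.55
ee_pos: [586.3, 143.0, 6.1]
ee_rot: [180.0, 0.1, -174.0]
force: [0.3, -0.0, 0.8]
gripper_width: 91.1
```

View pics/t2.png

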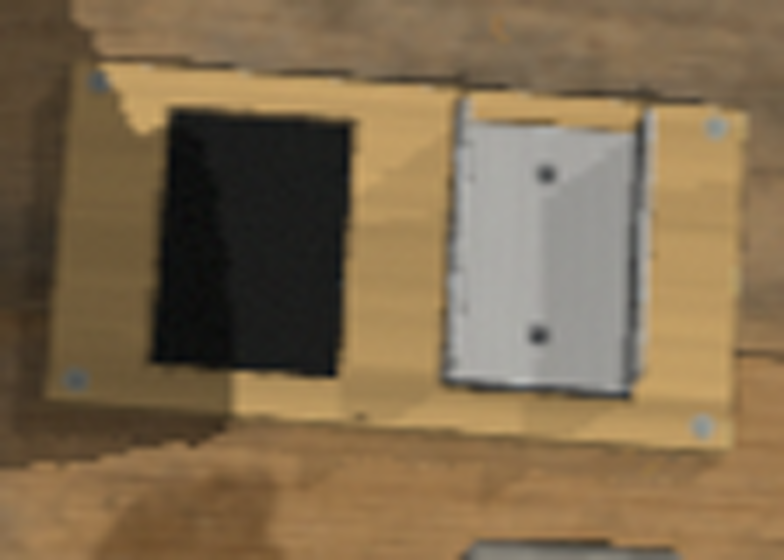

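The open-up channel sits on the right strip, holes at crop (546,174) and (538,334), the strip is covered. Now I grip B and check that placement numerically.

```bash
python3 - <<'E'
from h import *
H=[unproj("top",(np.array(p)+.5)/7-.5+[300,175],17) for p in [(546,174),(538,334)]]
d=H[0]-H[1];print((H[0]+H[1])/2,np.degrees(np.arctan2(d[1],d[0])))
E
python3 -m jog '[{"dx":0,"dy":0,"dz":-0.001,"wx":0,"wy":0,"wz":0,"grip":0.5},{"dx":0,"dy":0,"dz":0,"wx":0,"wy":0,"wz":0,"grip":0.5},{"dx":0,"dy":0,"dz":0,"wx":0,"wy":0,"wz":0,"grip":0.5},{"dx":0,"dy":0,"dz":0,"wx":0,"wy":0,"wz":0,"grip":0.5},{"dx":0,"dy":0,"dz":0,"wx":0,"wy":0,"wz":0,"grip":0.5},{"dx":0,"dy":0,"dz":0,"wx":0,"wy":0,"wz":0,"grip":0.5}]' 20
```

```text
[ 635.89225086 -131.71031711   17.        ] -0.3783918362555624
time_s: 10.2
ee_pos: [585.3, 142.8, 4.0]
ee_rot: [-180.0, 0.0, -174.0]
force: [0.5, 0.1, 1.6]
gripper_width: 63.7
```

```bash
python3 -m jog '[{"dx":0,"dy":0,"dz":0.03,"wx":0,"wy":0,"wz":0,"grip":0.5},{"dx":0,"dy":0,"dz":0.04,"wx":0,"wy":0,"wz":0,"grip":0.5},{"dx":0.01,"dy":-0.038,"dz":0.01,"wx":0,"wy":0,"wz":-0.03,"grip":0.5},{"dx":0.01,"dy":-0.04,"dz":0,"wx":0,"wy":0,"wz":-0.03,"grip":0.5},{"dx":0.01,"dy":-0.04,"dz":0,"wx":0,"wy":0,"wz":-0.03,"grip":0.5},{"dx":0.01,"dy":-0.04,"dz":0,"wx":0,"wy":0,"wz":-0.023,"grip":0.5},{"dx":0.0087,"dy":-0.02,"dz":0,"wx":0,"wy":0,"wz":0,"grip":0.5},{"dx":0,"dy":0,"dz":0,"wx":0,"wy":0,"wz":0,"grip":0.5},{"dx":0,"dy":0,"dz":0,"wx":0,"wy":0,"wz":0,"grip":0.5},{"dx":0,"dy":0,"dz":0,"wx":0,"wy":0,"wz":0,"grip":0.5}]'
python3 -m jog '[{"dx":0,"dy":0,"dz":-0.03,"wx":0,"wy":0,"wz":0,"grip":0.5},{"dx":0,"dy":0,"dz":-0.02,"wx":0,"wy":0,"wz":0,"grip":0.5},{"dx":0,"dy":0,"dz":-0.006,"wx":0,"wy":0,"wz":0,"grip":0.5},{"dx":0,"dy":0,"dz":0,"wx":0,"wy":0,"wz":0,"grip":0.5},{"dx":0,"dy":0,"dz":0,"wx":0,"wy":0,"wz":0,"grip":0.5},{"dx":0,"dy":0,"dz":0,"wx":0,"wy":0,"wz":0,"grip":0.5},{"dx":0,"dy":0,"dz":0,"wx":0,"wy":0,"wz":0,"grip":0.5}]'
```

```text
time_s: 11.2
ee_pos: [633.3, -34.0, 83.6]
ee_rot: [180.0, -0.1, 179.5]
force: [0.3, 0.3, -1.8]
gripper_width: 63.7
time_s: 11.9
ee_pos: [634.7, -35.2, 29.0]
ee_rot: [-180.0, 0.1, 179.5]
force: [0.3, -1.0, -0.5]
gripper_width: 63.7
```

```bash
python3 -m jog '[{"dx":-0.0005,"dy":0,"dz":-0.005,"wx":0,"wy":0,"wz":0,"grip":0.5},{"dx":0,"dy":0,"dz":-0.004,"wx":0,"wy":0,"wz":0,"grip":0.5},{"dx":0,"dy":0,"dz":0,"wx":0,"wy":0,"wz":0,"grip":0.5},{"dx":0,"dy":0,"dz":-0.0015,"wx":0,"wy":0,"wz":0,"grip":0.5},{"dx":0,"dy":0,"dz":0,"wx":0,"wy":0,"wz":0,"grip":0.5},{"dx":0,"dy":0,"dz":0,"wx":0,"wy":0,"wz":0,"grip":0.5},{"dx":0,"dy":0,"dz":0,"wx":0,"wy":0,"wz":0,"grip":0.5}]'
```

```text
time_s: 12.6
ee_pos: [633.4, -35.3, 18.0]
ee_rot: [180.0, 0.0, 179.5]
force: [-2.4, -0.4, 6.5]
gripper_width: 63.7
```

```bash
python3 -m jog '[{"dx":0,"dy":0,"dz":0.0005,"wx":0,"wy":0,"wz":0,"grip":-0.7},{"dx":0,"dy":0,"dz":0,"wx":0,"wy":0,"wz":0,"grip":-0.7},{"dx":0,"dy":0,"dz":0,"wx":0,"wy":0,"wz":0,"grip":-0.7},{"dx":0,"dy":0,"dz":0.02,"wx":0,"wy":0,"wz":0,"grip":-0.7},{"dx":0,"dy":0,"dz":0.04,"wx":0,"wy":0,"wz":0,"grip":-0.7},{"dx":-0.018,"dy":0.038,"dz":0.03,"wx":0,"wy":0,"wz":0.01,"grip":-1},{"dx":-0.018,"dy":0.038,"dz":0,"wx":0,"wy":0,"wz":0.01,"grip":-1},{"dx":-0.018,"dy":0.038,"dz":0,"wx":0,"wy":0,"wz":0.01,"grip":-1},{"dx":-0.018,"dy":0.038,"dz":0,"wx":0,"wy":0,"wz":0.01,"grip":-1},{"dx":-0.018,"dy":0.038,"dz":0,"wx":0,"wy":0,"wz":0.01,"grip":-1}]'
python3 -m jog '[{"dx":-0.018,"dy":0.038,"dz":0,"wx":0,"wy":0,"wz":0.01,"grip":-1},{"dx":-0.018,"dy":0.038,"dz":0,"wx":0,"wy":0,"wz":0.01,"grip":-1},{"dx":-0.018,"dy":0.038,"dz":0,"wx":0,"wy":0,"wz":0.01,"grip":-1},{"dx":-0.018,"dy":0.038,"dz":0,"wx":0,"wy":0,"wz":0.01,"grip":-1},{"dx":-0.018,"dy":0.038,"dz":0,"wx":0,"wy":0,"wz":0.01,"grip":-1},{"dx":-0.018,"dy":0.038,"dz":-0.02,"wx":0,"wy":0,"wz":0.005,"grip":-1},{"dx":-0.002,"dy":0.005,"dz":-0.03,"wx":0,"wy":0,"wz":0,"grip":-1},{"dx":0,"dy":0,"dz":0,"wx":0,"wy":0,"wz":0,"grip":-1},{"dx":0,"dy":0,"dz":0,"wx":0,"wy":0,"wz":0,"grip":-1},{"dx":0,"dy":0,"dz":0,"wx":0,"wy":0,"wz":0,"grip":-1}]'
```

```text
time_s: 13.6
ee_pos: [543.3, 155.0, 106.9]
ee_rot: [180.0, 0.0, -177.6]
force: [-0.5, 0.9, -0.6]
gripper_width: 91.5
time_s: 14.6
ee_pos: [435.3, 386.4, 58.2]
ee_rot: [179.9, 0.1, -174.6]
force: [0.4, 0.2, -0.3]
gripper_width: 91.3
```

Run:
```python
from h import *
import cv2
s=env.state();print(s["ee_pos"],s["ee_rot"])
a=env.grab_frame("top");cv2.imwrite("pics/t3.png",cv2.resize(a[175:255,300:412,::-1],None,fx=7,fy=7,interpolation=cv2.INTER_CUBIC))
```

```text
[435.33652757 386.40781085  58.20141261] [ 1.79933151e+02  1.10584269e-01 -1.74554606e+02]
```

View pics/t3.png

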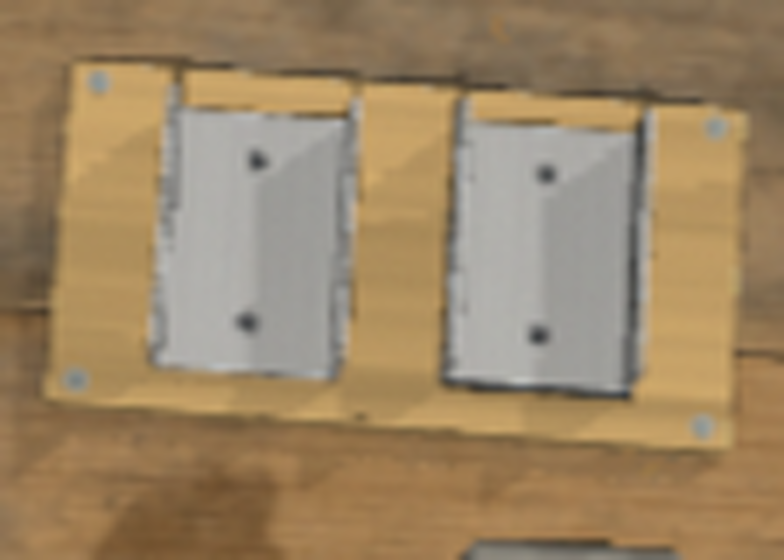

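Both open-up channels cover their strips: left holes (258,161)/(247,322), right (546,174)/(538,334), with only about 1 px of strip showing at the right one's near end. Next, channel_4.

```bash
python3 - <<'E'
from h import *
for q in ([(258,161),(247,322)],[(546,174),(538,334)]):
    H=[unproj("top",(np.array(p)+.5)/7-.5+[300,175],17) for p in q]
    d=H[0]-H[1];print((H[0]+H[1])/2,np.degrees(np.arctan2(d[1],d[0])))
E
python3 -m jog '[{"dx":-0.0015,"dy":0.0012,"dz":0,"wx":0,"wy":0,"wz":0,"grip":-1},{"dx":0,"dy":0,"dz":-0.025,"wx":0,"wy":0,"wz":0,"grip":-1},{"dx":0,"dy":0,"dz":-0.02,"wx":0,"wy":0,"wz":0,"grip":-1},{"dx":0,"dy":0,"dz":-0.008,"wx":0,"wy":0,"wz":0,"grip":-1},{"dx":0,"dy":0,"dz":0,"wx":0,"wy":0,"wz":0,"grip":-1},{"dx":0,"dy":0,"dz":0,"wx":0,"wy":0,"wz":0,"grip":-1},{"dx":0,"dy":0,"dz":0,"wx":0,"wy":0,"wz":0,"grip":-1}]'
```

```text
[633.85079479 -34.49365408  17.        ] -0.5353648505038207
[ 635.89225086 -131.71031711   17.        ] -0.3783918362555624
time_s: 15.35
ee_pos: [433.4, 388.4, 5.1]
ee_rot: [179.9, 0.1, -174.5]
force: [-0.5, -0.6, -0.7]
gripper_width: 91.2
```

```bash
python3 -m jog '[{"dx":0,"dy":0,"dz":0,"wx":0,"wy":0,"wz":0,"grip":0.5},{"dx":0,"dy":0,"dz":0,"wx":0,"wy":0,"wz":0,"grip":0.5},{"dx":0,"dy":0,"dz":0,"wx":0,"wy":0,"wz":0,"grip":0.5},{"dx":0,"dy":0,"dz":0,"wx":0,"wy":0,"wz":0,"grip":0.5},{"dx":0,"dy":0,"dz":0,"wx":0,"wy":0,"wz":0,"grip":0.5},{"dx":0,"dy":0,"dz":0.03,"wx":0,"wy":0,"wz":0,"grip":0.5},{"dx":0,"dy":0,"dz":0.04,"wx":0,"wy":0,"wz":0,"grip":0.5},{"dx":0.017,"dy":-0.04,"dz":0.03,"wx":0,"wy":0,"wz":-0.01,"grip":0.5},{"dx":0.017,"dy":-0.04,"dz":0,"wx":0,"wy":0,"wz":-0.01,"grip":0.5},{"dx":0.017,"dy":-0.04,"dz":0,"wx":0,"wy":0,"wz":-0.01,"grip":0.5}]' 20
python3 -m jog '[{"dx":0.017,"dy":-0.04,"dz":0,"wx":0,"wy":0,"wz":-0.01,"grip":0.5},{"dx":0.017,"dy":-0.04,"dz":0,"wx":0,"wy":0,"wz":-0.01,"grip":0.5},{"dx":0.017,"dy":-0.04,"dz":0,"wx":0,"wy":0,"wz":-0.01,"grip":0.5},{"dx":0.017,"dy":-0.04,"dz":0,"wx":0,"wy":0,"wz":-0.01,"grip":0.5},{"dx":0.017,"dy":-0.04,"dz":0,"wx":0,"wy":0,"wz":-0.01,"grip":0.5},{"dx":0.017,"dy":-0.04,"dz":0,"wx":0,"wy":0,"wz":-0.01,"grip":0.5},{"dx":0.017,"dy":-0.04,"dz":0,"wx":0,"wy":0,"wz":-0.015,"grip":0.5},{"dx":0.017,"dy":-0.04,"dz":0,"wx":0,"wy":0,"wz":0,"grip":0.5},{"dx":0.014,"dy":-0.03,"dz":0,"wx":0,"wy":0,"wz":0,"grip":0.5},{"dx":0,"dy":0,"dz":0,"wx":0,"wy":0,"wz":0,"grip":0.5}]'
python3 -m jog '[{"dx":0,"dy":0,"dz":0,"wx":0,"wy":0,"wz":0,"grip":0.5},{"dx":0,"dy":0,"dz":0,"wx":0,"wy":0,"wz":0,"grip":0.5},{"dx":0,"dy":0,"dz":0,"wx":0,"wy":0,"wz":0,"grip":0.5},{"dx":0,"dy":0,"dz":0,"wx":0,"wy":0,"wz":0,"grip":0.5}]'
```

```text
time_s: 16.35
ee_pos: [483.4, 269.1, 103.4]
ee_rot: [179.9, 0.1, -176.1]
force: [0.5, -0.4, -1.3]
gripper_width: 64.2
time_s: 17.35
ee_pos: [634.1, -84.2, 101.6]
ee_rot: [-179.9, 0.1, 179.3]
force: [-0.4, 0.2, -1.3]
gripper_width: 63.8
time_s: 17.75
ee_pos: [632.4, -78.9, 102.5]
ee_rot: [180.0, -0.0, 179.6]
force: [0.0, 0.9, -1.7]
gripper_width: 63.7
```

```bash
python3 -m jog '[{"dx":0.001,"dy":-0.004,"dz":-0.025,"wx":0,"wy":0,"wz":0,"grip":0.5},{"dx":0,"dy":0,"dz":-0.01,"wx":0,"wy":0,"wz":0,"grip":0.5},{"dx":0,"dy":0,"dz":0,"wx":0,"wy":0,"wz":0,"grip":0.5},{"dx":0,"dy":0,"dz":0,"wx":0,"wy":0,"wz":0,"grip":0.5},{"dx":0,"dy":0,"dz":0,"wx":0,"wy":0,"wz":0,"grip":0.5},{"dx":0,"dy":0,"dz":0,"wx":0,"wy":0,"wz":0,"grip":0.5},{"dx":0,"dy":0,"dz":0,"wx":0,"wy":0,"wz":0,"grip":0.5}]'
```

```text
time_s: 18.45
ee_pos: [634.0, -84.1, 68.0]
ee_rot: [-180.0, 0.1, 179.5]
force: [-0.2, 0.2, 0.1]
gripper_width: 63.6
```

```bash
python3 -m jog '[{"dx":0.0003,"dy":0.0006,"dz":-0.01,"wx":0,"wy":0,"wz":0,"grip":0.5},{"dx":0,"dy":0,"dz":-0.015,"wx":0,"wy":0,"wz":0,"grip":0.5},{"dx":0,"dy":0,"dz":-0.01,"wx":0,"wy":0,"wz":0,"grip":0.5},{"dx":0,"dy":0,"dz":-0.004,"wx":0,"wy":0,"wz":0,"grip":0.5},{"dx":0,"dy":0,"dz":0,"wx":0,"wy":0,"wz":0,"grip":0.5},{"dx":0,"dy":0,"dz":0,"wx":0,"wy":0,"wz":0,"grip":0.5},{"dx":0,"dy":0,"dz":0,"wx":0,"wy":0,"wz":0,"grip":0.5}]'
```

```text
time_s: 19.15
ee_pos: [634.5, -83.6, 28.9]
ee_rot: [-180.0, 0.1, 179.5]
force: [-0.1, 0.7, -0.9]
gripper_width: 63.7
```

```bash
python3 -m jog '[{"dx":0,"dy":0,"dz":-0.004,"wx":0,"wy":0,"wz":0,"grip":0.5},{"dx":0,"dy":0,"dz":-0.002,"wx":0,"wy":0,"wz":0,"grip":0.5},{"dx":0,"dy":0,"dz":-0.001,"wx":0,"wy":0,"wz":0,"grip":0.5},{"dx":0,"dy":0,"dz":0,"wx":0,"wy":0,"wz":0,"grip":0.5},{"dx":0,"dy":0,"dz":0,"wx":0,"wy":0,"wz":0,"grip":0.5}]'
```

```text
time_s: 19.65
ee_pos: [634.0, -83.5, 21.3]
ee_rot: [180.0, 0.0, 179.5]
force: [-0.1, -1.1, 0.1]
gripper_width: 63.7
```

```bash
python3 -m jog '[{"dx":0,"dy":0,"dz":-0.0005,"wx":0,"wy":0,"wz":0,"grip":0.5},{"dx":0,"dy":0,"dz":-0.0005,"wx":0,"wy":0,"wz":0,"grip":0.5},{"dx":0,"dy":0,"dz":0,"wx":0,"wy":0,"wz":0,"grip":0.5},{"dx":0,"dy":0,"dz":0,"wx":0,"wy":0,"wz":0,"grip":0.5}]'
```

```text
time_s: 20.05
ee_pos: [634.1, -83.5, 21.1]
ee_rot: [180.0, 0.0, 179.5]
force: [-1.7, 0.3, 5.3]
gripper_width: 63.9
```

```bash
python3 -m jog '[{"dx":0,"dy":0,"dz":0.0005,"wx":0,"wy":0,"wz":0,"grip":-0.7},{"dx":0,"dy":0,"dz":0,"wx":0,"wy":0,"wz":0,"grip":-0.7},{"dx":0,"dy":0,"dz":0,"wx":0,"wy":0,"wz":0,"grip":-0.7},{"dx":0,"dy":0,"dz":0.02,"wx":0,"wy":0,"wz":0,"grip":-0.7},{"dx":0,"dy":0,"dz":0.04,"wx":0,"wy":0,"wz":0,"grip":-0.7},{"dx":0,"dy":0.028,"dz":0.03,"wx":0,"wy":0,"wz":-0.055,"grip":-1},{"dx":-0.0015,"dy":0.04,"dz":0,"wx":0,"wy":0,"wz":-0.06,"grip":-1},{"dx":-0.0015,"dy":0.04,"dz":0,"wx":0,"wy":0,"wz":-0.06,"grip":-1},{"dx":-0.0015,"dy":0.04,"dz":0,"wx":0,"wy":0,"wz":-0.06,"grip":-1},{"dx":-0.0015,"dy":0.04,"dz":0,"wx":0,"wy":0,"wz":-0.06,"grip":-1}]'
python3 -m jog '[{"dx":-0.0018,"dy":0.04,"dz":0,"wx":0,"wy":0,"wz":-0.06,"grip":-1},{"dx":-0.0018,"dy":0.04,"dz":0,"wx":0,"wy":0,"wz":-0.06,"grip":-1},{"dx":-0.0018,"dy":0.04,"dz":0,"wx":0,"wy":0,"wz":-0.06,"grip":-1},{"dx":-0.0018,"dy":0.04,"dz":0,"wx":0,"wy":0,"wz":-0.06,"grip":-1},{"dx":-0.0018,"dy":0.04,"dz":-0.02,"wx":0,"wy":0,"wz":-0.06,"grip":-1},{"dx":0,"dy":0,"dz":-0.03,"wx":0,"wy":0,"wz":0,"grip":-1},{"dx":0,"dy":0,"dz":0,"wx":0,"wy":0,"wz":0,"grip":-1},{"dx":0,"dy":0,"dz":0,"wx":0,"wy":0,"wz":0,"grip":-1},{"dx":0,"dy":0,"dz":0,"wx":0,"wy":0,"wz":0,"grip":-1},{"dx":0,"dy":0,"dz":0,"wx":0,"wy":0,"wz":0,"grip":-1}]'
python3 - <<'E'
from h import *
import cv2
a=env.grab_frame("top");cv2.imwrite("pics/t4.png",cv2.resize(a[160:255,150:412,::-1],None,fx=3,fy=3,interpolation=cv2.INTER_CUBIC))
E
```

```text
time_s: 21.05
ee_pos: [627.7, 105.9, 110.7]
ee_rot: [180.0, 0.0, 162.4]
force: [1.3, -0.3, -1.4]
gripper_width: 91.0
time_s: 22.05
ee_pos: [620.2, 304.0, 62.7]
ee_rot: [179.8, 0.1, 145.3]
force: [1.0, -0.4, 1.1]
gripper_width: 91.3
```

View pics/t4.png

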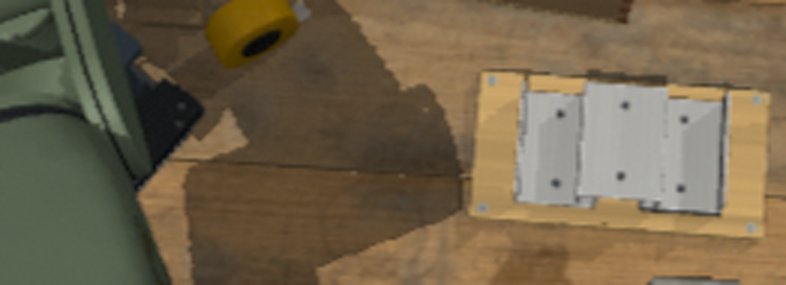

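Channel_4 is seated across both lower ones; its holes are at crop (625,105) and (620,176).

```bash
python3 - <<'E'
from h import *
H=[unproj("top",(np.array(p)+.5)/3-.5+[150,160],49) for p in [(625.5,105),(620.5,176)]]
d=H[0]-H[1];print((H[0]+H[1])/2,np.degrees(np.arctan2(d[1],d[0])))
E
python3 -m jog '[{"dx":-0.001,"dy":0,"dz":-0.02,"wx":0,"wy":0,"wz":0,"grip":-1},{"dx":0,"dy":0,"dz":-0.025,"wx":0,"wy":0,"wz":0,"grip":-1},{"dx":0,"dy":0,"dz":-0.012,"wx":0,"wy":0,"wz":0,"grip":-1},{"dx":0,"dy":0,"dz":0,"wx":0,"wy":0,"wz":0,"grip":-1},{"dx":0,"dy":0,"dz":0,"wx":0,"wy":0,"wz":0,"grip":-1},{"dx":0,"dy":0,"dz":0,"wx":0,"wy":0,"wz":0,"grip":-1}]'
```

```text
[635.0033693  -83.01581518  49.        ] -1.095360219048384
time_s: 22.7
ee_pos: [619.0, 304.9, 5.4]
ee_rot: [179.9, 0.1, 145.4]
force: [0.7, -0.9, -0.1]
gripper_width: 91.1
```

```bash
python3 -m jog '[{"dx":0,"dy":0,"dz":0,"wx":0,"wy":0,"wz":0,"grip":0.5},{"dx":0,"dy":0,"dz":0,"wx":0,"wy":0,"wz":0,"grip":0.5},{"dx":0,"dy":0,"dz":0,"wx":0,"wy":0,"wz":0,"grip":0.5},{"dx":0,"dy":0,"dz":0,"wx":0,"wy":0,"wz":0,"grip":0.5},{"dx":0,"dy":0,"dz":0,"wx":0,"wy":0,"wz":0,"grip":0.5},{"dx":0,"dy":0,"dz":0.03,"wx":0,"wy":0,"wz":0,"grip":0.5},{"dx":0,"dy":0,"dz":0.045,"wx":0,"wy":0,"wz":0,"grip":0.5},{"dx":0.0015,"dy":-0.028,"dz":0.045,"wx":0,"wy":0,"wz":0.055,"grip":0.5},{"dx":0.0015,"dy":-0.04,"dz":0,"wx":0,"wy":0,"wz":0.06,"grip":0.5},{"dx":0.0015,"dy":-0.04,"dz":0,"wx":0,"wy":0,"wz":0.06,"grip":0.5}]' 20
python3 -m jog '[{"dx":0.0015,"dy":-0.04,"dz":0,"wx":0,"wy":0,"wz":0.06,"grip":0.5},{"dx":0.0015,"dy":-0.04,"dz":0,"wx":0,"wy":0,"wz":0.06,"grip":0.5},{"dx":0.0015,"dy":-0.04,"dz":0,"wx":0,"wy":0,"wz":0.06,"grip":0.5},{"dx":0.0015,"dy":-0.04,"dz":0,"wx":0,"wy":0,"wz":0.06,"grip":0.5},{"dx":0.0015,"dy":-0.04,"dz":0,"wx":0,"wy":0,"wz":0.06,"grip":0.5},{"dx":0.0015,"dy":-0.04,"dz":0,"wx":0,"wy":0,"wz":0.06,"grip":0.5},{"dx":0.0015,"dy":-0.04,"dz":0,"wx":0,"wy":0,"wz":0.06,"grip":0.5},{"dx":0,"dy":0,"dz":0,"wx":0,"wy":0,"wz":0,"grip":0.5},{"dx":0,"dy":0,"dz":0,"wx":0,"wy":0,"wz":0,"grip":0.5},{"dx":0,"dy":0,"dz":0,"wx":0,"wy":0,"wz":0,"grip":0.5}]'
python3 -m jog '[{"dx":0,"dy":0,"dz":-0.03,"wx":0,"wy":0,"wz":0,"grip":0.5},{"dx":0,"dy":0,"dz":-0.02,"wx":0,"wy":0,"wz":0,"grip":0.5},{"dx":0,"dy":0,"dz":0,"wx":0,"wy":0,"wz":0,"grip":0.5},{"dx":0,"dy":0,"dz":0,"wx":0,"wy":0,"wz":0,"grip":0.5},{"dx":0,"dy":0,"dz":0,"wx":0,"wy":0,"wz":0,"grip":0.5},{"dx":0,"dy":0,"dz":0,"wx":0,"wy":0,"wz":0,"grip":0.5}]'
```

```text
time_s: 23.7
ee_pos: [623.0, 197.7, 123.0]
ee_rot: [179.9, 0.2, 155.7]
force: [0.4, -0.4, -1.0]
gripper_width: 63.7
time_s: 24.7
ee_pos: [632.6, -81.0, 121.0]
ee_rot: [180.0, -0.0, 179.5]
force: [1.1, -0.1, -0.7]
gripper_width: 64.1
time_s: 25.3
ee_pos: [633.9, -81.7, 72.7]
ee_rot: [-180.0, 0.2, 179.5]
force: [0.9, -0.5, -0.7]
gripper_width: 63.6
```

Correct y, stop short and check.

```bash
python3 -m jog '[{"dx":0,"dy":-0.0015,"dz":-0.008,"wx":0,"wy":0,"wz":0,"grip":0.5},{"dx":0,"dy":0,"dz":-0.005,"wx":0,"wy":0,"wz":0,"grip":0.5},{"dx":0,"dy":0,"dz":0,"wx":0,"wy":0,"wz":0,"grip":0.5},{"dx":0,"dy":0,"dz":0,"wx":0,"wy":0,"wz":0,"grip":0.5},{"dx":0,"dy":0,"dz":0,"wx":0,"wy":0,"wz":0,"grip":0.5},{"dx":0,"dy":0,"dz":0,"wx":0,"wy":0,"wz":0,"grip":0.5}]'
```

```text
time_s: 25.9
ee_pos: [633.0, -83.4, 58.4]
ee_rot: [180.0, 0.0, 179.5]
force: [0.4, -0.4, -1.1]
gripper_width: 63.9
```

```bash
python3 -m jog '[{"dx":0.001,"dy":0,"dz":-0.002,"wx":0,"wy":0,"wz":0,"grip":0.5},{"dx":0,"dy":0,"dz":-0.0015,"wx":0,"wy":0,"wz":0,"grip":0.5},{"dx":0,"dy":0,"dz":0,"wx":0,"wy":0,"wz":0,"grip":0.5},{"dx":0,"dy":0,"dz":0,"wx":0,"wy":0,"wz":0,"grip":0.5},{"dx":0,"dy":0,"dz":0,"wx":0,"wy":0,"wz":0,"grip":0.5}]'
```

```text
time_s: 26.4
ee_pos: [633.9, -83.4, 54.8]
ee_rot: [180.0, 0.0, 179.5]
force: [-0.1, 0.1, -0.9]
gripper_width: 63.7
```

```bash
python3 -m jog '[{"dx":0.0003,"dy":0,"dz":-0.0008,"wx":0,"wy":0,"wz":0,"grip":0.5},{"dx":0,"dy":0,"dz":-0.0005,"wx":0,"wy":0,"wz":0,"grip":0.5},{"dx":0,"dy":0,"dz":0,"wx":0,"wy":0,"wz":0,"grip":0.5},{"dx":0,"dy":0,"dz":0,"wx":0,"wy":0,"wz":0,"grip":0.5}]'
```

```text
time_s: 26.8
ee_pos: [634.1, -83.4, 53.4]
ee_rot: [180.0, -0.0, 179.5]
force: [-0.3, 0.7, -1.0]
gripper_width: 63.5
```

```bash
python3 -m jog '[{"dx":0,"dy":0,"dz":-0.0006,"wx":0,"wy":0,"wz":0,"grip":0.5},{"dx":0,"dy":0,"dz":0,"wx":0,"wy":0,"wz":0,"grip":0.5},{"dx":0,"dy":0,"dz":0,"wx":0,"wy":0,"wz":0,"grip":0.5}]'
```

```text
time_s: 27.1
ee_pos: [634.3, -83.4, 53.1]
ee_rot: [180.0, 0.0, 179.5]
force: [-1.8, 0.7, 1.1]
gripper_width: 63.7
```

```bash
python3 -m jog '[{"dx":0,"dy":0,"dz":0,"wx":0,"wy":0,"wz":0,"grip":-0.7},{"dx":0,"dy":0,"dz":0,"wx":0,"wy":0,"wz":0,"grip":-0.7},{"dx":0,"dy":0,"dz":0,"wx":0,"wy":0,"wz":0,"grip":-0.7},{"dx":0,"dy":0,"dz":0.02,"wx":0,"wy":0,"wz":0,"grip":-0.7},{"dx":0,"dy":0,"dz":0.04,"wx":0,"wy":0,"wz":0,"grip":-0.7},{"dx":0,"dy":0,"dz":0.04,"wx":0,"wy":0,"wz":0,"grip":-0.7},{"dx":-0.02,"dy":0.04,"dz":0.04,"wx":0,"wy":0,"wz":0,"grip":-0.7},{"dx":-0.02,"dy":0.04,"dz":0.02,"wx":0,"wy":0,"wz":0,"grip":-0.7},{"dx":-0.02,"dy":0.04,"dz":0,"wx":0,"wy":0,"wz":0,"grip":-0.7},{"dx":-0.02,"dy":0.04,"dz":0,"wx":0,"wy":0,"wz":0,"grip":-0.7}]'
python3 -m jog '[{"dx":-0.02,"dy":0.04,"dz":0,"wx":0,"wy":0,"wz":0,"grip":-0.7},{"dx":-0.02,"dy":0.04,"dz":0,"wx":0,"wy":0,"wz":0,"grip":-0.7},{"dx":-0.02,"dy":0.04,"dz":0,"wx":0,"wy":0,"wz":0,"grip":-0.7},{"dx":-0.02,"dy":0.04,"dz":0,"wx":0,"wy":0,"wz":0,"grip":-0.7},{"dx":0,"dy":0,"dz":0,"wx":0,"wy":0,"wz":0,"grip":-0.7},{"dx":0,"dy":0,"dz":0,"wx":0,"wy":0,"wz":0,"grip":-0.7}]'
python3 - <<'E'
from h import *
import cv2
for n,(r,c) in {"top":(175,300),"side":(190,260)}.items():
    a=env.grab_frame(n);cv2.imwrite(f"pics/{n}5.png",cv2.resize(a[r:r+80,c:c+112,::-1],None,fx=7,fy=7,interpolation=cv2.INTER_CUBIC))
E
```

```text
time_s: 28.1
ee_pos: [557.1, 71.2, 207.3]
ee_rot: [180.0, 0.1, 179.5]
force: [1.6, 0.2, -0.5]
gripper_width: 77.4
time_s: 28.7
ee_pos: [477.2, 230.6, 206.3]
ee_rot: [-180.0, 0.0, 179.6]
force: [0.2, -1.1, -0.3]
gripper_width: 77.7
```

View pics/top5.png

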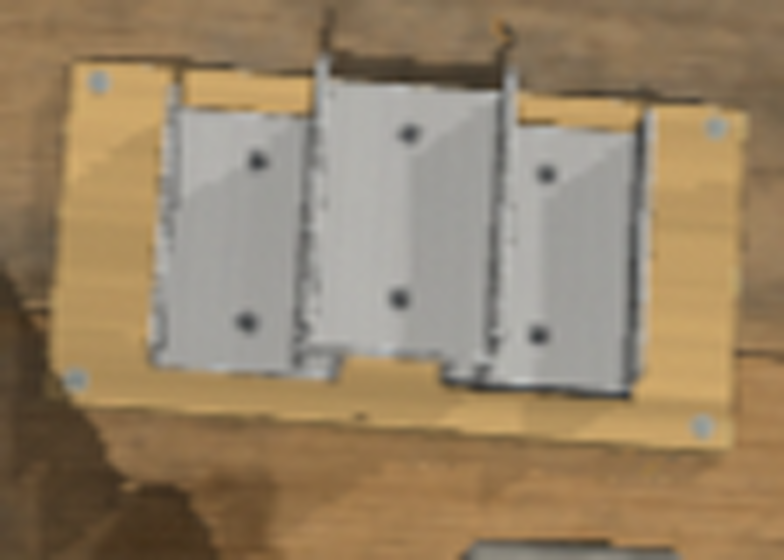

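View pics/side5.png

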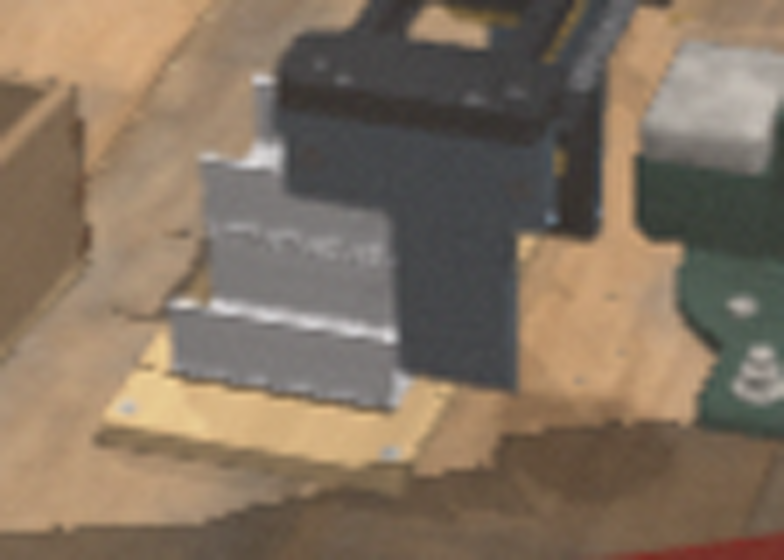

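The top view shows the third open-up channel squarely on channel_4's back, holes at (409,134) and (400,299), with the lower holes unmoved. The side view is partly hidden by the gripper but shows the full stack level.

```bash
python3 - <<'E'
from h import *
import cv2
H=[unproj("top",(np.array(p)+.5)/7-.5+[300,175],52) for p in [(409,134),(400,299)]]
d=H[0]-H[1];print((H[0]+H[1])/2,np.degrees(np.arctan2(d[1],d[0])))
a=cv2.imread("pics/top0.png").astype(int);b=env.grab_frame("top")[:,:,::-1].astype(int)
for n,(r0,r1,c0,c1) in {"tape":(220,272,472,525),"measure":(152,184,215,256),"red":(260,313,248,296)}.items(): print(n,abs(a-b)[r0:r1,c0:c1].mean())
cv2.imwrite("pics/top6.png",b)
E
python3 -m jog '[{"dx":-0.02,"dy":0.02,"dz":0,"wx":0,"wy":0,"wz":0,"grip":-0.7},{"dx":-0.02,"dy":0.02,"dz":0,"wx":0,"wy":0,"wz":0,"grip":-0.7},{"dx":0,"dy":0,"dz":0,"wx":0,"wy":0,"wz":0,"grip":-0.7},{"dx":0,"dy":0,"dz":0,"wx":0,"wy":0,"wz":0,"grip":-0.7}]'
```

```text
[636.57727402 -82.75978309  52.        ] -0.2180007624181014
tape 6.379898403483309
measure 27.64964430894309
red 26.078092243186582
time_s: 29.25
ee_pos: [438.1, 269.2, 206.3]
ee_rot: [-180.0, 0.0, 179.5]
force: [-0.3, -0.4, 1.1]
gripper_width: 77.5[ WARN:0@1.482] global loadsave.cpp:1063 imwrite_ Unsupported depth image for selected encoder is fallbacked to CV_8U.
```

View pics/top6.png

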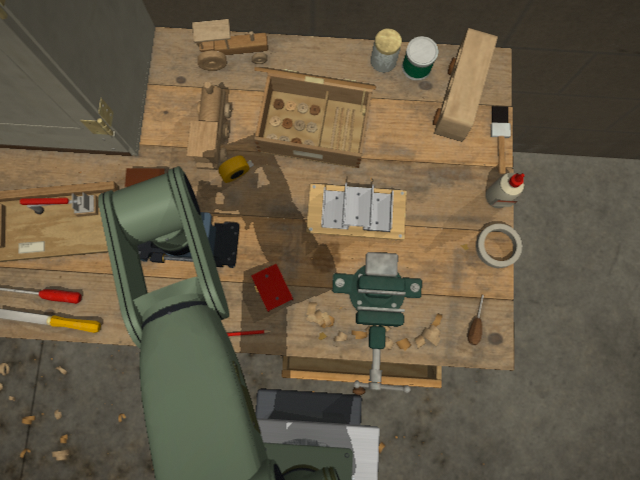

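```bash
python3 -c "
from workcell import env
env.job_done()"
```

```text
the job is handed in; nothing more can be done
```

The stack is built and handed in at about 29 s. I placed one open-up channel on the right strip and one on the left, then channel_4 across them, and last the third open-up channel on its back.

**Position:** From the top camera, the two lower channels sit within about 2 mm of their strip centres. The worse one is the right, about 2 mm too far in +x, so a thin line of its strip shows at the near end. Channel_4 is centred within about 1 mm. All yaws are within about 0.6° of the board's.

**Disagreement on the top channel:** The gripper readings put it level with channel_4 to about 0.2 mm. The camera puts it about 1.6 mm further in +x, which is within the 2 mm calibration error. I left it as it was.

**Side view:** The last side picture was partly hidden by the gripper. What showed of the stack looked level and fully seated.

**Bystanders:** The red channel, tape roll and tape measure look unmoved in the final top picture. My pixel comparison showed clear differences at the red channel and the tape measure. I put that down to the arm's shadow and did not check it further.

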